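# Put a packing plate back into the graded rack

## Robot

A 6-joint arm with a two-finger parallel gripper is mounted at the origin on the work surface. World frame = base frame: x ahead of the robot, y to its left, z up, the work surface at z = 0. Lengths are in m, angles in degrees, forces in N, time in s.
With the tool pointing down it reaches from about 0.25 to 0.725 m from the base axis. Payload 9.7 kg.
Tool frame: the origin (TCP) lies at the very end of the fingers, on their centre line; the grasp point (between the pads) lies 19 mm behind it; z points along the fingers, y is the line along which they close (so a half turn about z gives the same grasp; the last joint's range is limited). The gripper opens to 85 mm and grips with 20 to 120 N. Pads are 22 mm wide; open, the fingers measure 114 mm over their backs; the gripper's body (76 mm by 85 mm) begins 54 mm behind the grasp point. The pads swing forward as they close: fully open they stand 13 mm farther back than shut.
Start: joints at [-72.88, 4.979, 10.078, 95.1, 0, 90], TCP at [0.162, -0.526, 0.231] pointing down, gripper open.
Joint ranges: [-179.16, 179.16], [-48.56, 103.87], [-65.8, 70.77], [-126.05, 130.52], [-82.76, 87.17], [-180, 180]. Speed limits (degrees/s): [127.2, 127.2, 147.25, 180, 180, 180].

## Interface

Orientations are given as [roll, pitch, yaw] about the fixed x, y, z axes, in that order (R = Rz(yaw) Ry(pitch) Rx(roll)).
In Python, from workcell import telemetry, optics, workorder gives the robot as it stands.
- The arm moves only by the shell command python3 -m handwheel 'ROWS' [FORCE]. ROWS is JSON, a list of rows, each an object of numbers: "tx", "ty", "tz": the shift along the tool's x, y, z in m; "ax", "ay", "az": the turn, a rotation vector about the tool's x, y, z in degrees; "jaw": the gripper command: -1 is shut, 1 is fully open, values between are in proportion. A call has exactly 10 rows; each row shifts and turns the commanded pose from where the row before left it, along the tool's axes as they then stand; what a row does not reach is not made up. A row lasts 1/8 s, in which the tool goes at most 62.5 mm and 10.7 degrees, less where a joint would pass 70% of its speed; a pose out of reach is approached as far as the arm can. A call is refused whole if a number of a shift passes 0.0625 or a number of a turn 10.7, either way. A call with a gripper value outside its range is refused whole. The fingers move at their own pace and stop on an object; FORCE is the grip in N (left out, the last holds). Time passes only in rows, so rows that do not move let the fingers close, or fill a call up. It gives the time, the measured TCP pose, the force, the opening and the grip force at its end, in the units of the state.
- telemetry.get_obs(): the state, without advancing time (a new reading comes with each control period).
- optics.camera(name): name is "side" or "top" or "wrist"; returns a dict with "color" (384x512x3 uint8, red, green, blue), "K" (3x3 intrinsics, pixels), "extrinsics" (4x4, takes a point from camera to world coordinates); the wrist camera has in their place "mount" (4x4, takes a point from camera to tool coordinates, whose origin is the TCP and whose axes are the flange's). Camera axes: x right, y down, z forward; pixel columns grow to the right and rows downward; lengths in m; the calibration is good to about 2 mm. A picture is of the moment at which its call begins: read the wrist's pose just before it. There is no depth.
- workorder.job_done(): hands the job in; it is judged then, once.
The state is a dict: "time": time; "q": joint angles; "qd": joint speeds; "joint_efforts": joint torques, N m; "ee_pos": TCP position; "tcp_rot": TCP orientation; "wrist_force": force on the tool from outside, world axes, zero at the start; "torque": the same for the moment, N m; "opening": finger opening in m; "grasp_force": force on a finger pad.
Only numpy, scipy, OpenCV 4.12 (cv2) and the standard library are available. Lean on these libraries where they do the work, as an engineer would, in place of code of your own. Each camera call takes 0.05 s, during which the arm holds its last target. There are 200 camera calls.

## Task

Put away the packing plate that stands in the bay by itself at the robot's end of the grey caddy: going from the narrow top slot of the sloping wooden rack downwards, it belongs in the first slot that will take it. Leave it fully home in that slot, about centred, and let go. Leave the other two plates standing in their bays and do not disturb the lens, the lens cap and the tape roll beside them.

Things in the scene. Friction and masses are not known exactly. Their poses are not given: they have to be found in the camera images.
- plate_a_mid (a point): one of three plain aluminium packing plates, each 100 mm long and 70 mm high, standing on a long edge; one is 8, one 14 and one 20 mm thick, and which is which is not told. Small dark dots on the faces only. 0.1 to 0.5 kg. This point is the plate's centre, 35 mm above its lower edge, x across the thickness, y along the length, z up
- plate_b_mid (a point): one of three plain aluminium packing plates, each 100 mm long and 70 mm high, standing on a long edge; one is 8, one 14 and one 20 mm thick, and which is which is not told. Small dark dots on the faces only. 0.1 to 0.5 kg. This point is the plate's centre, 35 mm above its lower edge, x across the thickness, y along the length, z up
- plate_c_mid (a point): one of three plain aluminium packing plates, each 100 mm long and 70 mm high, standing on a long edge; one is 8, one 14 and one 20 mm thick, and which is which is not told. Small dark dots on the faces only. 0.1 to 0.5 kg. This point is the plate's centre, 35 mm above its lower edge, x across the thickness, y along the length, z up
- single_bay (a point): floor of the caddy's single bay, at its middle, 6 mm above the bench; axes as the caddy's. The plate to put away stands here. Each bay is two thin walls 26 mm apart, their tops 26 mm above the bench
- caddy: fixed grey tray, 208 x 124 mm; origin at the middle of its underside, x along its 208 mm, y along the bays, z up. The single bay is at its -x end (towards the robot), then comes a shallow dish 18 mm high, then a pair of like bays, 120 and 160 mm from the single one
- slot_1 (a point): middle of the mouth of slot 1, 5 mm wide, the narrowest, at the rack's upper end; the point lies level with the face. Axes: x up the slope across the slot, y along the slot, z square out of the face (the slot goes along -z). A plate home in a slot stands on its long edge along z, 40 mm of it showing, its centre 5 mm out of the face
- slot_2 (a point): middle of the mouth of the rack's slot 2, 11 mm wide. Axes as for slot_1
- slot_3 (a point): middle of the mouth of the rack's slot 3, 17 mm wide. Axes as for slot_1
- slot_4 (a point): middle of the mouth of the rack's slot 4, 23 mm wide. Axes as for slot_1
- slot_5 (a point): middle of the mouth of the rack's slot 5, 29 mm wide, the widest, at the lower end, 48 mm above the bench. Axes as for slot_1
- rack: fixed light-wood comb, 104 mm wide; its flat face slopes 30 degrees, rising away from the robot from 35 to 113 mm above the bench. Five slots lie across it one above the other, 30 mm deep, square to the face, open at both ends; walls between are 12 mm thick, edges rounded to 4 mm. Each plate is 3 mm thinner than its own slot. Origin on the bench under the face's middle, x away from the robot, z up
- plate_a: the same plate as plate_a_mid; origin at the middle of its lower edge
- plate_b: the same plate as plate_b_mid; origin at the middle of its lower edge
- plate_c: the same plate as plate_c_mid; origin at the middle of its lower edge
- lens_tall: black camera lens standing upright, 72 mm across, 105 mm high, beside the caddy; a bystander, origin at its underside
- tape_roll: flat roll of paper tape, 90 mm across, 20 mm high, beside the rack; a bystander, origin at its underside
- lens_cap: black lens cap, 54 mm across, 9 mm thick, lying in the dish of the caddy; a bystander, origin at its underside

How it is judged (in metres and radians):
At the end, for the whole second after the job is handed in: The single bay's plate stands in the narrowest slot that accepts it (8 mm: slot 2, 14: slot 3, 20: slot 4), within 5 mm of home, 6 mm across and 30 mm along the slot's middle, 0.2 rad of square; plates at rest; the other two within 20 mm of their start and 0.3 rad of upright, the single bay empty (((z of plate_a_mid in the frame of slot_2 between 0 and 0.01 m and x of plate_a_mid in the frame of slot_2 between -0.006 and 0.006 m and y of plate_a_mid in the frame of slot_2 between -0.03 and 0.03 m and angle between the z axis of plate_a_mid and the z axis of slot_2, either way round below 0.2 rad and angle between the x axis of plate_a_mid and the x axis of slot_2, either way round below 0.2 rad and distance of each of plate_b_mid, plate_c_mid from where it was at the start of the episode below 0.02 m and angle between each of plate_b_mid, plate_c_mid's own z axis and vertical below 0.3 rad and horizontal distance between each of plate_b_mid, plate_c_mid and single_bay above 0.06 m) or (z of plate_b_mid in the frame of slot_3 between 0 and 0.01 m and x of plate_b_mid in the frame of slot_3 between -0.006 and 0.006 m and y of plate_b_mid in the frame of slot_3 between -0.03 and 0.03 m and angle between the z axis of plate_b_mid and the z axis of slot_3, either way round below 0.2 rad and angle between the x axis of plate_b_mid and the x axis of slot_3, either way round below 0.2 rad and distance of each of plate_a_mid, plate_c_mid from where it was at the start of the episode below 0.02 m and angle between each of plate_a_mid, plate_c_mid's own z axis and vertical below 0.3 rad and horizontal distance between each of plate_a_mid, plate_c_mid and single_bay above 0.06 m) or (z of plate_c_mid in the frame of slot_4 between 0 and 0.01 m and x of plate_c_mid in the frame of slot_4 between -0.006 and 0.006 m and y of plate_c_mid in the frame of slot_4 between -0.03 and 0.03 m and angle between the z axis of plate_c_mid and the z axis of slot_4, either way round below 0.2 rad and angle between the x axis of plate_c_mid and the x axis of slot_4, either way round below 0.2 rad and distance of each of plate_a_mid, plate_b_mid from where it was at the start of the episode below 0.02 m and angle between each of plate_a_mid, plate_b_mid's own z axis and vertical below 0.3 rad and horizontal distance between each of plate_a_mid, plate_b_mid and single_bay above 0.06 m)) and linear speed of each of plate_a, plate_b, plate_c below 0.02 m/s); the robot touches nothing.
It fails at once if the tall lens, the lens cap or the tape roll is moved more than 40 mm (distance of any of lens_tall, tape_roll, lens_cap from where it was at the start of the episode above 0.04 m).
It also fails if it takes over 45 s, if anything falls off the work surface, if the arm or the gripper's body presses on something with over 40 N, if the wrist force passes 120 N, or if a joint passes its speed limit or range.

## Working session

There is one attempt and no reset: what is moved stays moved. The work goes in short steps, Python scripts to look and compute and a shell command to move; the robot and the scene stay as the last step left them, time stands still between calls to the robot, and variables do not carry over. Pictures are saved under pics/ and viewed, at most 10 in all, crops included, and the job is handed in when it is done.

```bash
mkdir -p pics; cat > h.py <<'E'
import numpy as np,cv2
from workcell import telemetry,optics
from scipy.spatial.transform import Rotation as R
def ray(K,T,uv):
    d=T[:3,:3]@np.linalg.inv(K)@np.array([uv[0],uv[1],1.]); return T[:3,3],d
def onz(c,uv,z):
    o,d=ray(np.array(c['K']),np.array(c['T']),uv); return o+d*(z-o[2])/d[2]
def proj(c,p):
    T=np.linalg.inv(c['T']); q=T[:3,:3]@np.array(p)+T[:3,3]; u=np.array(c['K'])@q; return u[:2]/u[2]
def tool():
    o=telemetry.get_obs(); T=np.eye(4); r=o['tcp_rot']; T[:3,3]=o['ee_pos']
    T[:3,:3]=R.from_euler('xyz',r,degrees=True).as_matrix(); return T
def cam(n):
    t=tool(); c=optics.camera(n); c['T']=np.array(c['extrinsics']) if n!='wrist' else t@np.array(c['mount']); return c
E
python3 - <<'E'
from h import *
import pickle
print(telemetry.get_obs())
for n in('top','side'):
    c=cam(n); pickle.dump(c,open(n+'.pkl','wb')); print(c['K'],c['T'])
    cv2.imwrite(f'pics/{n}.png',cv2.resize(c['color'][:,:,::-1],(800,600),interpolation=cv2.INTER_CUBIC))
E
```

```text
{'time': 0.0, 'q': array([-7.28814925e+01,  5.01155140e+00,  1.00328064e+01,  9.50999572e+01,
        1.47673008e-03,  8.99992696e+01]), 'qd': array([-0.06161513, -0.10227644, -0.11588374,  0.00798057, -0.05016466,
        0.02916781]), 'joint_efforts': array([ 2.96391670e-03, -5.20394862e+01,  4.64798820e+01,  1.68024190e-02,
        3.42144710e-05,  2.30627251e-06]), 'ee_pos': array([ 0.16182781, -0.52540059,  0.23056399]), 'tcp_rot': array([-1.79921298e+02, -1.47773202e-03,  1.71192359e+01]), 'wrist_force': array([ 0.1038904 , -0.06894609, -0.22810192]), 'torque': array([0.03646205, 0.01492262, 0.01439048]), 'grasp_force': 0.0, 'opening': 0.08546935225430688}
[[433.19352404   0.         252.63895387]
 [  0.         433.19352404 191.55148117]
 [  0.           0.           1.        ]] [[-0.02299256 -0.98358186  0.17899179  0.35214609]
 [-0.99918054  0.02857394  0.02866662  0.01456839]
 [-0.03331047 -0.17818599 -0.98343285  1.19188261]
 [ 0.          0.          0.          1.        ]]
[[492.44155464   0.         267.5776502 ]
 [  0.         492.44155464 195.44819039]
 [  0.           0.           1.        ]] [[-0.98495808 -0.0905914   0.14714205  0.38831436]
 [-0.17262019  0.47774507 -0.86137211  1.0220703 ]
 [ 0.00773652 -0.87381511 -0.48619677  0.65234265]
 [ 0.          0.          0.          1.        ]]
```

View pics/top.png

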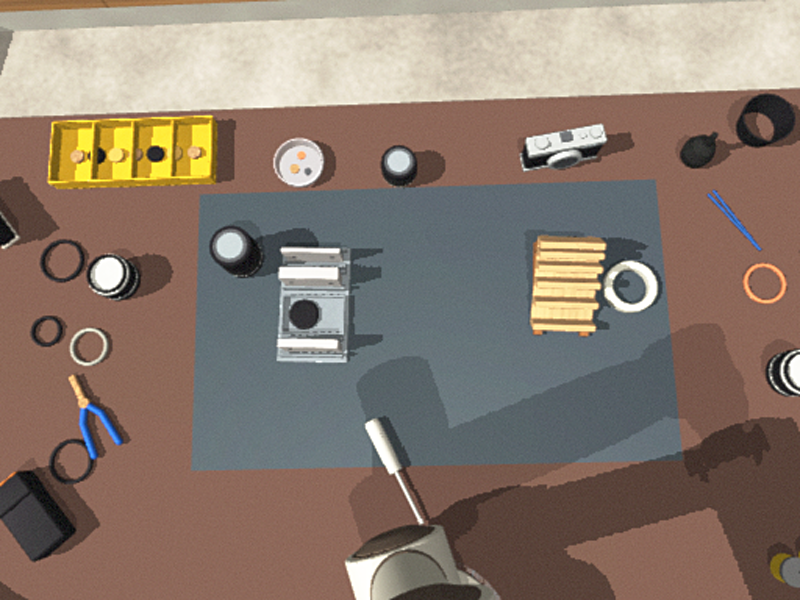

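View pics/side.png

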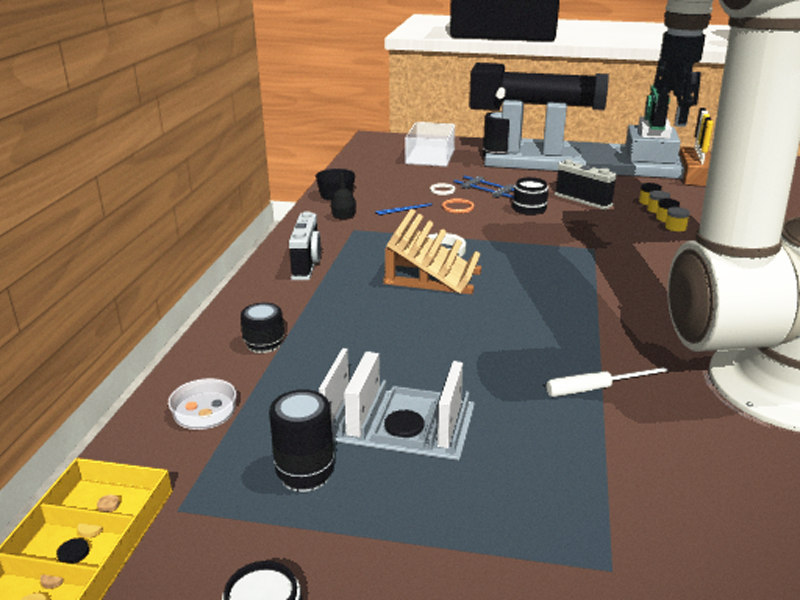

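The overviews show the caddy at about (312,305)/800 in the top view, with the single plate at its lower end around (308,345). The rack is at (568,285), the lens at (235,250) and the tape at (630,287). I'll enlarge these areas.

```bash
python3 - <<'E'
from h import *
import pickle
t=pickle.load(open('top.pkl','rb'))['color'][:,:,::-1]; s=pickle.load(open('side.pkl','rb'))['color'][:,:,::-1]
def crop(im,x,y,w,h,W,H): return cv2.resize(im[y:y+h,x:x+w],(W,H),interpolation=cv2.INTER_CUBIC)
# top: caddy x170-230,y150-240 (x6.667) ; rack 335-395
a=crop(t,170,150,60,90,400,600); b=crop(t,335,145,60,75,400,500); b=cv2.copyMakeBorder(b,0,100,0,0,cv2.BORDER_CONSTANT)
cv2.imwrite('pics/c1.png',np.hstack([a,b]))
cv2.imwrite('pics/c2.png',np.hstack([crop(s,200,215,110,85,770,595)]))
E
```

```text
(no output)
```

View pics/c1.png

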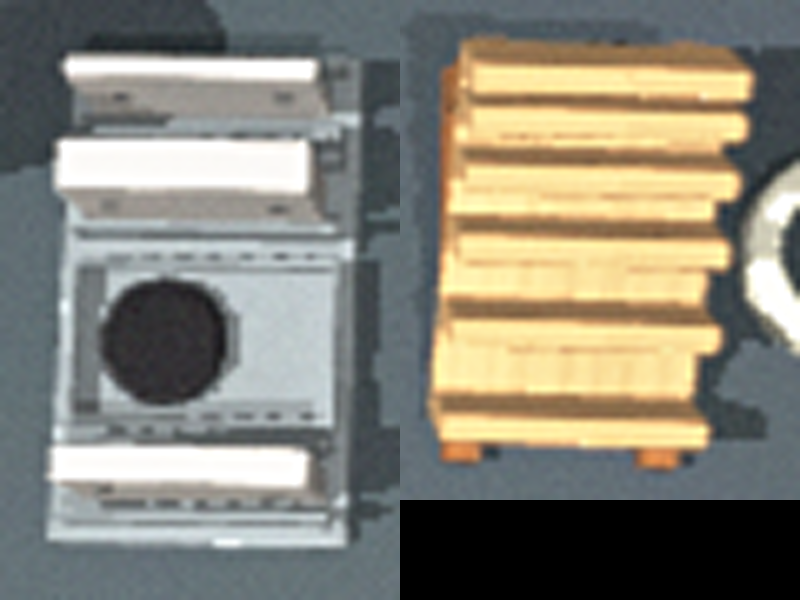

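View pics/c2.png

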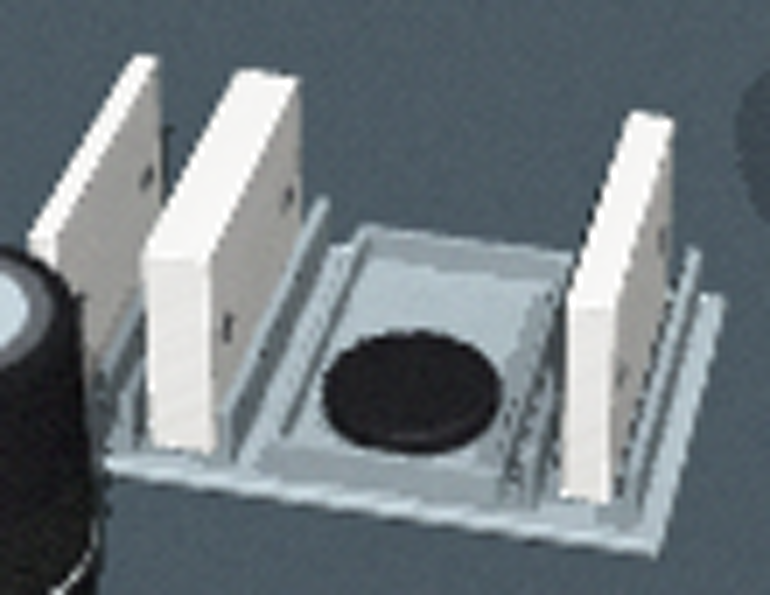

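The crops show three thicknesses: far plate about 25 px, next about 65 px, single about 45 px. So the single plate is the 14 mm one and goes in slot 3. In the top crop its top face has corners (52,447), (312,450), (310,488), (50,482). The rack's wall tips run from (472,62)–(752,70) down to (437,443)–(708,445).

```bash
python3 - <<'E'
from h import *
import pickle
from scipy.optimize import least_squares
t=pickle.load(open('top.pkl','rb')); s=pickle.load(open('side.pkl','rb'))
T=lambda x,y,ox=170,oy=150,k=6.667:np.array([ox+(x+.5)/k-.5,oy+(y+.5)/k-.5])
S=lambda x,y:T(x,y,200,215,7)
print('plate top'); 
for p in [(52,447),(312,450),(310,488),(50,482)]: print(onz(t,T(*p),.076).round(4))
print('side')
for p in [(632,112),(674,118),(612,308),(568,303)]: print(onz(s,S(*p),.076).round(4))
print('others');
for p in [(65,58),(318,60),(318,82),(68,82),(57,140),(310,142),(310,190),(57,185)]: print(onz(t,T(*p),.076).round(4))
# rack fit: x,y,yaw
c=np.cos(np.pi/6)
def P(sl,y): return np.array([(sl-.0785)*c,y,.035+sl*.5])
obs=[]
B=lambda x,y:T(x-400,y,335,145)
# wall tips: row of upper/lower edge centre lines
for sl,y,(u,v) in [(.157,.052,(470,62)),(.157,-.052,(752,72)),(0,.052,(437,440)),(0,-.052,(708,446)),
  (.099+.012,.052,(458,180)),(.111,-.052,(740,182)),(.082,.052,(450,248)),(.082,-.052,(730,252)),(.047,.052,(446,332)),(.047,-.052,(721,336))]: obs.append((P(sl,y),B(u,v)))
f=lambda q:np.concatenate([proj(t,R.from_euler('z',q[2]).apply(p)+[q[0],q[1],0])-o for p,o in obs])
r=least_squares(f,[.5,-.2,0]); print(r.x,np.degrees(r.x[2]),r.fun.reshape(-1,2).round(2).tolist())
m=R.from_euler('z',r.x[2]); print('slot3',m.apply(P(.0965,0))+[*r.x[:2],0])
E
```

```text
plate top
[0.4945 0.2449 0.076 ]
[0.4906 0.1429 0.076 ]
[0.4758 0.1438 0.076 ]
[0.4808 0.2456 0.076 ]
side
[0.4894 0.144  0.076 ]
[0.4764 0.145  0.076 ]
[0.4815 0.2442 0.076 ]
[0.494  0.2442 0.076 ]
others
[0.6513 0.2409 0.076 ]
[0.6472 0.1393 0.076 ]
[0.6382 0.1393 0.076 ]
[0.6413 0.2397 0.076 ]
[0.6177 0.2439 0.076 ]
[0.6137 0.1427 0.076 ]
[0.5942 0.1429 0.076 ]
[0.5993 0.2437 0.076 ]
[ 0.56861243 -0.24181145 -0.05172192] -2.963447509278634 [[0.44, 0.03], [-0.68, -0.7], [0.66, 0.27], [-0.73, 0.31], [0.81, -0.43], [-0.89, 0.1], [1.12, -0.0], [-0.63, 0.25], [0.68, -0.02], [-0.75, 0.27]]
slot3 [ 0.58418005 -0.24261735  0.08325   ]
```

```bash
python3 -m handwheel '[{"az":-10,"jaw":1},{"az":-10,"jaw":1},{"az":-10,"jaw":1},{"az":-10,"jaw":1},{"az":-10,"jaw":1},{"az":-10,"jaw":1},{"az":-10,"jaw":1},{"tx":0.043,"ty":0.017,"jaw":1},{"tx":0.043,"ty":0.017,"jaw":1},{"tx":0.043,"ty":0.017,"jaw":1}]' 40
python3 -m handwheel '[{"tx":0.043,"ty":0.017,"jaw":1},{"tx":0.043,"ty":0.017,"jaw":1},{"tx":0.043,"ty":0.017,"jaw":1},{"tx":0.043,"ty":0.017,"jaw":1},{"tx":0.043,"ty":0.017,"jaw":1},{"tx":0.043,"ty":0.017,"jaw":1},{"tx":0.043,"ty":0.017,"jaw":1},{"tx":0.043,"ty":0.017,"jaw":1},{"tx":0.043,"ty":0.017,"jaw":1},{"tx":0.043,"ty":0.017,"jaw":1}]'
cat >> h.py <<'E'
def delta(pos,zdir,ydir):
    "shift in present tool axes, then rotvec deg to the target"
    T=tool(); z=np.array(zdir,float);z/=np.linalg.norm(z); y=np.array(ydir,float); y-=z*(y@z); y/=np.linalg.norm(y)
    G=np.c_[np.cross(y,z),y,z]
    print('shift mm',(T[:3,:3].T@(np.array(pos)-T[:3,3])*1e3).round(1),'turn',np.degrees(R.from_matrix(T[:3,:3].T@G).as_rotvec()).round(2))
E
python3 - <<'E'
from h import *
a=np.radians(-2.6)
delta([.4855,.1945,.17],[0,0,-1],[np.cos(a),np.sin(a),0])
c=cam('wrist');cv2.imwrite('pics/w1.png',cv2.resize(c['color'][:,:,::-1],(800,600)))
import pickle;pickle.dump(c,open('w1.pkl','wb'))
E
```

```text
shift mm [ 521.2 -592.7   61.4] turn [-6.000e-02 -4.000e-02 -7.028e+01]$[0]: bad value
$[0]: bad value
```

View pics/w1.png

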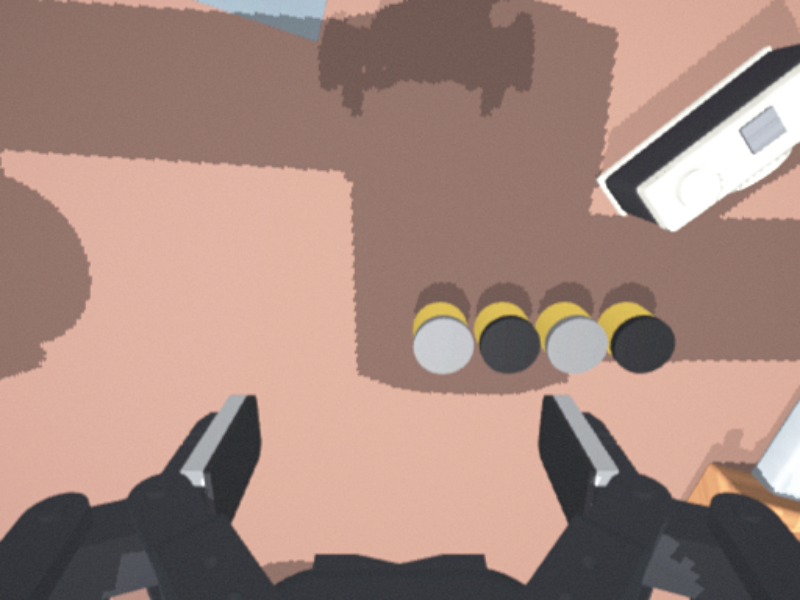

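The calls were refused and the arm hasn't moved: the picture shows canisters at (440–640,340) near the start pose. The rows probably need every key.

```bash
python3 -m handwheel '[{"tx":0,"ty":0,"tz":0,"ax":0,"ay":0,"az":-10,"jaw":1},{"tx":0,"ty":0,"tz":0,"ax":0,"ay":0,"az":-10,"jaw":1},{"tx":0,"ty":0,"tz":0,"ax":0,"ay":0,"az":-10,"jaw":1},{"tx":0,"ty":0,"tz":0,"ax":0,"ay":0,"az":-10,"jaw":1},{"tx":0,"ty":0,"tz":0,"ax":0,"ay":0,"az":-10,"jaw":1},{"tx":0,"ty":0,"tz":0,"ax":0,"ay":0,"az":-10,"jaw":1},{"tx":0,"ty":0,"tz":0,"ax":0,"ay":0,"az":-10,"jaw":1},{"tx":0.043,"ty":0.017,"tz":0,"ax":0,"ay":0,"az":0,"jaw":1},{"tx":0.043,"ty":0.017,"tz":0,"ax":0,"ay":0,"az":0,"jaw":1},{"tx":0.043,"ty":0.017,"tz":0,"ax":0,"ay":0,"az":0,"jaw":1}]' 40
```

```text
time: 1.4
ee_pos: [0.2196, -0.398, 0.2309]
tcp_rot: [-180.0, -0.0, 87.1]
wrist_force: [0.6, 1.0, 0.8]
opening: 0.0859
grasp_force: 0.0
```

```bash
python3 -m handwheel '[{"tx":0.043,"ty":0.017,"tz":0.006,"ax":0,"ay":0,"az":0,"jaw":1},{"tx":0.043,"ty":0.017,"tz":0.006,"ax":0,"ay":0,"az":0,"jaw":1},{"tx":0.043,"ty":0.017,"tz":0.006,"ax":0,"ay":0,"az":0,"jaw":1},{"tx":0.043,"ty":0.017,"tz":0.006,"ax":0,"ay":0,"az":0,"jaw":1},{"tx":0.043,"ty":0.017,"tz":0.006,"ax":0,"ay":0,"az":0,"jaw":1},{"tx":0.043,"ty":0.017,"tz":0.006,"ax":0,"ay":0,"az":0,"jaw":1},{"tx":0.043,"ty":0.017,"tz":0.006,"ax":0,"ay":0,"az":0,"jaw":1},{"tx":0.043,"ty":0.017,"tz":0.006,"ax":0,"ay":0,"az":0,"jaw":1},{"tx":0.043,"ty":0.017,"tz":0.006,"ax":0,"ay":0,"az":0,"jaw":1},{"tx":0.043,"ty":0.017,"tz":0.006,"ax":0,"ay":0,"az":0,"jaw":1}]'
cat > look.py <<'E'
from h import *
import sys,pickle
c=cam('wrist');cv2.imwrite(f'pics/{sys.argv[1]}.png',cv2.resize(c['color'][:,:,::-1],(800,600)))
pickle.dump(c,open(sys.argv[1]+'.pkl','wb'))
E
python3 look.py w2; python3 - <<'E'
from h import *
a=np.radians(-2.6)
delta([.4855,.1945,.12],[0,0,-1],[np.cos(a),np.sin(a),0])
E
```

```text
time: 2.65
ee_pos: [0.411, 0.0232, 0.1711]
tcp_rot: [180.0, 0.0, 87.1]
wrist_force: [-0.2, -1.0, 1.0]
opening: 0.0849
grasp_force: 0.0
shift mm [171.2  65.   50.1] turn [-0.02 -0.1  -0.17]
```

View pics/w2.png

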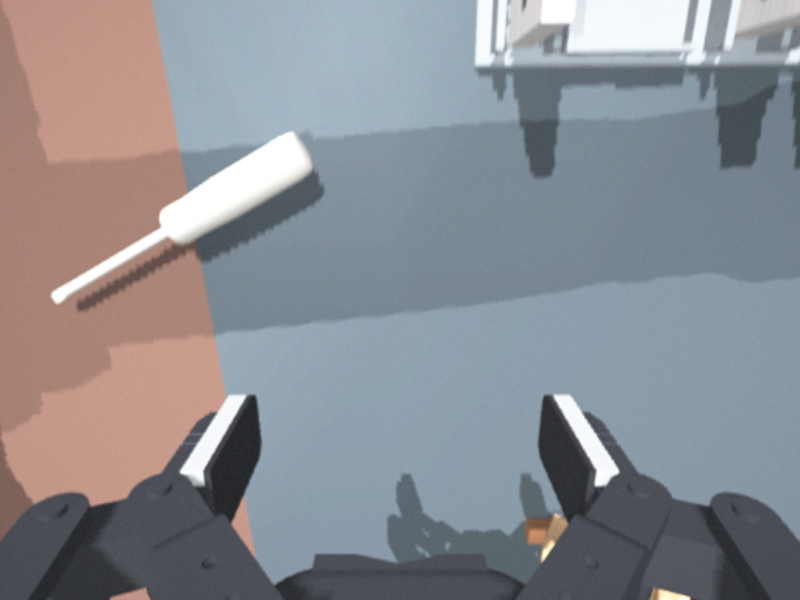

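The picture shows the caddy squared with the tool, its edge at row 68. The single bay's plate end is at (540,30), matching the top and side measurements, so I'll go ahead and grasp.

```bash
python3 -m handwheel '[{"tx":0.0342,"ty":0.013,"tz":0.005,"ax":0,"ay":0,"az":0,"jaw":1},{"tx":0.0342,"ty":0.013,"tz":0.005,"ax":0,"ay":0,"az":0,"jaw":1},{"tx":0.0342,"ty":0.013,"tz":0.005,"ax":0,"ay":0,"az":0,"jaw":1},{"tx":0.0342,"ty":0.013,"tz":0.005,"ax":0,"ay":0,"az":0,"jaw":1},{"tx":0.0342,"ty":0.013,"tz":0.005,"ax":0,"ay":0,"az":0,"jaw":1},{"tx":0,"ty":0,"tz":0,"ax":0,"ay":0,"az":0,"jaw":1},{"tx":0,"ty":0,"tz":0.025,"ax":0,"ay":0,"az":0,"jaw":1},{"tx":0,"ty":0,"tz":0.025,"ax":0,"ay":0,"az":0,"jaw":1},{"tx":0,"ty":0,"tz":0.025,"ax":0,"ay":0,"az":0,"jaw":1},{"tx":0,"ty":0,"tz":0.025,"ax":0,"ay":0,"az":0,"jaw":1}]' 40
python3 -m handwheel '[{"tx":0,"ty":0,"tz":0.001,"ax":0,"ay":0,"az":0,"jaw":0},{"tx":0,"ty":0,"tz":0,"ax":0,"ay":0,"az":0,"jaw":-0.2},{"tx":0,"ty":0,"tz":0,"ax":0,"ay":0,"az":0,"jaw":-0.5},{"tx":0,"ty":0,"tz":0,"ax":0,"ay":0,"az":0,"jaw":-0.7},{"tx":0,"ty":0,"tz":0,"ax":0,"ay":0,"az":0,"jaw":-1},{"tx":0,"ty":0,"tz":0,"ax":0,"ay":0,"az":0,"jaw":-1},{"tx":0,"ty":0,"tz":0,"ax":0,"ay":0,"az":0,"jaw":-1},{"tx":0,"ty":0,"tz":0,"ax":0,"ay":0,"az":0,"jaw":-1},{"tx":0,"ty":0,"tz":0,"ax":0,"ay":0,"az":0,"jaw":-1},{"tx":0,"ty":0,"tz":0,"ax":0,"ay":0,"az":0,"jaw":-1}]' 40
```

```text
time: 3.95
ee_pos: [0.4839, 0.1882, 0.0456]
tcp_rot: [-180.0, 0.0, 87.1]
wrist_force: [0.1, 0.3, 0.0]
opening: 0.0854
grasp_force: 0.0
time: 5.2
ee_pos: [0.4847, 0.1892, 0.0462]
tcp_rot: [179.9, -0.0, 87.1]
wrist_force: [-0.8, -0.8, 5.8]
opening: 0.0136
grasp_force: 40.2
```

The 13.6 mm opening confirms the 14 mm plate, so slot 3. Next I lift it and tilt.

```bash
python3 -m handwheel '[{"tx":0,"ty":0,"tz":-0.01,"ax":0,"ay":0,"az":0,"jaw":-1},{"tx":0,"ty":0,"tz":-0.025,"ax":0,"ay":0,"az":0,"jaw":-1},{"tx":0,"ty":0,"tz":-0.03,"ax":0,"ay":0,"az":0,"jaw":-1},{"tx":0,"ty":0,"tz":-0.03,"ax":0,"ay":0,"az":0,"jaw":-1},{"tx":0,"ty":0,"tz":-0.03,"ax":0,"ay":0,"az":0,"jaw":-1},{"tx":0,"ty":0,"tz":-0.03,"ax":0,"ay":0,"az":0,"jaw":-1},{"tx":0,"ty":0,"tz":0,"ax":-10,"ay":0,"az":0,"jaw":-1},{"tx":0,"ty":0,"tz":0,"ax":-10,"ay":0,"az":0,"jaw":-1},{"tx":0,"ty":0,"tz":0,"ax":-10,"ay":0,"az":0,"jaw":-1},{"tx":0,"ty":0,"tz":0,"ax":0,"ay":0,"az":0,"jaw":-1}]' 60
cat > rack.py <<'E'
from h import *
import sys
s3=np.array([float(v) for v in sys.argv[1:4]]);a=np.radians(float(sys.argv[4]));h=float(sys.argv[5])
m=R.from_euler('z',a); c,s=np.cos(np.pi/6),.5
n=m.apply([-s,0,c]);u=m.apply([c,0,s]);w=m.apply([0,1,0])
delta(s3+n*h-w*.005,-n,u)
T=tool();d=T[:3,3]-s3;print('in slot mm',[round(1e3*float(d@v),1) for v in(u,w,n)])
E
python3 rack.py .584 -.243 .083 -3 .12
```

```text
time: 6.45
ee_pos: [0.4809, 0.1884, 0.1979]
tcp_rot: [150.1, 0.1, 87.2]
wrist_force: [-0.1, -0.0, -1.6]
opening: 0.0135
grasp_force: 59.3
shift mm [-430.7   49.5   41.7] turn [-0.11 -0.06  0.24]
in slot mm [-51.2, 425.4, 162.3]
```

```bash
python3 -m handwheel '[{"tx":-0.03,"ty":0.005,"tz":0,"ax":0,"ay":0,"az":0,"jaw":-1},{"tx":-0.05,"ty":0.005,"tz":0,"ax":0,"ay":0,"az":0,"jaw":-1},{"tx":-0.05,"ty":0.005,"tz":0,"ax":0,"ay":0,"az":0,"jaw":-1},{"tx":-0.05,"ty":0.005,"tz":0,"ax":0,"ay":0,"az":0,"jaw":-1},{"tx":-0.05,"ty":0.005,"tz":0.005,"ax":0,"ay":0,"az":0,"jaw":-1},{"tx":-0.05,"ty":0.005,"tz":0.005,"ax":0,"ay":0,"az":0,"jaw":-1},{"tx":-0.05,"ty":0.005,"tz":0.01,"ax":0,"ay":0,"az":0,"jaw":-1},{"tx":-0.05,"ty":0.005,"tz":0.01,"ax":0,"ay":0,"az":0,"jaw":-1},{"tx":-0.05,"ty":0.01,"tz":0.01,"ax":0,"ay":0,"az":0,"jaw":-1},{"tx":0,"ty":0,"tz":0,"ax":0,"ay":0,"az":0,"jaw":-1}]'
python3 rack.py .584 -.243 .083 -3 .12; python3 look.py w3
```

```text
time: 7.7
ee_pos: [0.5263, -0.2475, 0.1901]
tcp_rot: [150.2, -0.1, 86.9]
wrist_force: [-1.5, 1.0, -3.2]
opening: 0.013
grasp_force: 59.5
shift mm [ 2.5 -3.9  1.5] turn [-0.17 -0.06 -0.18]
in slot mm [3.9, -7.5, 121.5]
```

View pics/w3.png

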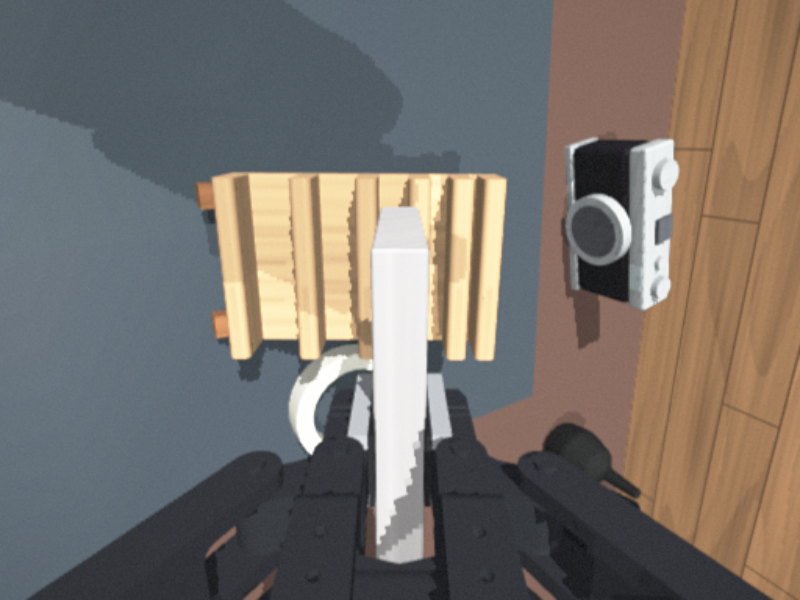

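The rack is well in view: wall tips from (225,175) at the left (low end) to (495,175) at the right. The plate hangs upright at columns 373–427. I'll zoom in for tip edges.

```bash
python3 - <<'E'
from h import *
import pickle
c=pickle.load(open('w3.pkl','rb'))['color'][:,:,::-1]
cv2.imwrite('pics/w3c.png',cv2.resize(c[105:235,130:330],(800,520),interpolation=cv2.INTER_CUBIC))
E
```

```text
(no output)
```

View pics/w3c.png

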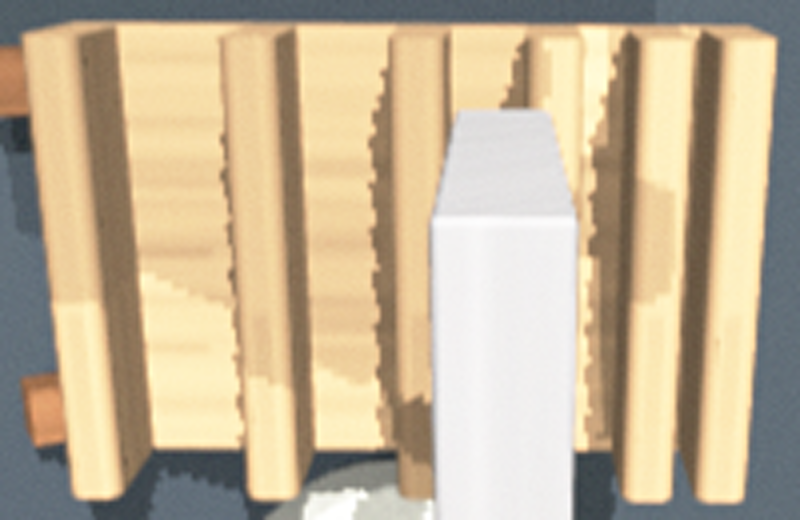

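```bash
cat > fit.py <<'E'
from h import *
import pickle
from scipy.optimize import least_squares
c=pickle.load(open('w3.pkl','rb')); Q=lambda x,y:np.array([130+(x+.5)/4-.5,105+(y+.5)/4-.5])
cc=np.cos(np.pi/6); n=np.array([-.5,0,cc])
P=lambda sl,y:np.array([(sl-.0785)*cc,y,.035+sl*.5])-n*.002
D=[(0,.052,24,33),(0,-.052,72,498),(.041,.052,222,33),(.041,-.052,248,498),(.076,.052,390,35),(.117,.052,580,38),(.140,.052,694,38),(.140,-.052,672,500),(.157,.052,775,35),(.157,-.052,745,499)]
O=[(P(s,y),Q(u,v)) for s,y,u,v in D]
f=lambda q:np.concatenate([proj(c,R.from_euler('z',q[2]).apply(p)+[q[0],q[1],q[3]])-o for p,o in O])
for fix in (0,1):
    r=least_squares((lambda q:f([*q[:3],0])) if fix==0 else f,[.57,-.24,-.05,0]);x=r.x
    if fix==0:x[3]=0
    m=R.from_euler('z',x[2]); print(x[:2].round(4),np.degrees(x[2]).round(2),x[3].round(4),'rms',np.sqrt(np.mean(r.fun**2)).round(2),'slot3',(m.apply(P(.0965,0)+n*.002)+[x[0],x[1],x[3]]).round(4))
print(f([*x[:3],x[3]]).reshape(-1,2).round(1).tolist())
# plate in tool coordinates: far end at tool x = .055; lower edge z=+.040, upper z=-.030
mt=dict(K=c['K'],T=np.array(c['mount']))
for z,y,u,v in [(.04,-.007,455,110),(.04,.007,548,110),(-.03,-.007,433,215),(-.03,.007,577,215)]:
    print('plate pred',proj(mt,[.055,y,z]).round(1),'seen',Q(u,v).round(1))
E
python3 fit.py
```

```text
[ 0.5694 -0.2432] -3.57 0.0 rms 0.79 slot3 [ 0.585  -0.2442  0.0832]
[ 0.5691 -0.2431] -3.55 0.0006 rms 0.77 slot3 [ 0.5847 -0.2441  0.0838]
[[-1.1, 0.5], [-0.1, -1.3], [-1.0, 0.8], [-0.1, -1.0], [-0.7, 0.5], [1.3, 0.1], [0.6, 0.2], [0.1, -0.9], [0.9, 1.1], [0.1, -0.5]]
plate pred [241.2 133.1] seen [243.4 132.1]
plate pred [265.3 133.1] seen [266.6 132.1]
plate pred [233.2 161.4] seen [237.9 158.4]
plate pred [271.2 161.4] seen [273.9 158.4]
```

```bash
python3 rack.py .5842 -.244 .083 -3.3 .05
```

```text
shift mm [-0.2 -3.4 71.9] turn [-0.16 -0.26  0.14]
in slot mm [3.6, -5.1, 121.9]
```

```bash
python3 -m handwheel '[{"tx":0,"ty":-0.0034,"tz":0.007,"ax":-0.16,"ay":-0.26,"az":0.14,"jaw":-1},{"tx":0,"ty":0,"tz":0.01,"ax":0,"ay":0,"az":0,"jaw":-1},{"tx":0,"ty":0,"tz":0.01,"ax":0,"ay":0,"az":0,"jaw":-1},{"tx":0,"ty":0,"tz":0.01,"ax":0,"ay":0,"az":0,"jaw":-1},{"tx":0,"ty":0,"tz":0.01,"ax":0,"ay":0,"az":0,"jaw":-1},{"tx":0,"ty":0,"tz":0.01,"ax":0,"ay":0,"az":0,"jaw":-1},{"tx":0,"ty":0,"tz":0.01,"ax":0,"ay":0,"az":0,"jaw":-1},{"tx":0,"ty":0,"tz":0.005,"ax":0,"ay":0,"az":0,"jaw":-1},{"tx":0,"ty":0,"tz":0,"ax":0,"ay":0,"az":0,"jaw":-1},{"tx":0,"ty":0,"tz":0,"ax":0,"ay":0,"az":0,"jaw":-1}]'
python3 rack.py .5842 -.244 .083 -3.3 .03; python3 look.py w4; python3 - <<'E'
import cv2,pickle
c=pickle.load(open('w4.pkl','rb'))['color'][:,:,::-1]
cv2.imwrite('pics/w4.png',cv2.resize(c[110:260,110:310],(800,600),interpolation=cv2.INTER_CUBIC))
E
```

```text
time: 9.0
ee_pos: [0.5591, -0.2456, 0.1271]
tcp_rot: [149.8, 0.2, 86.9]
wrist_force: [0.5, 0.9, -3.2]
opening: 0.0131
grasp_force: 59.5
shift mm [-1.9 -0.5 20.7] turn [0.19 0.06 0.23]
in slot mm [0.4, -3.1, 50.7]
```

View pics/w4.png

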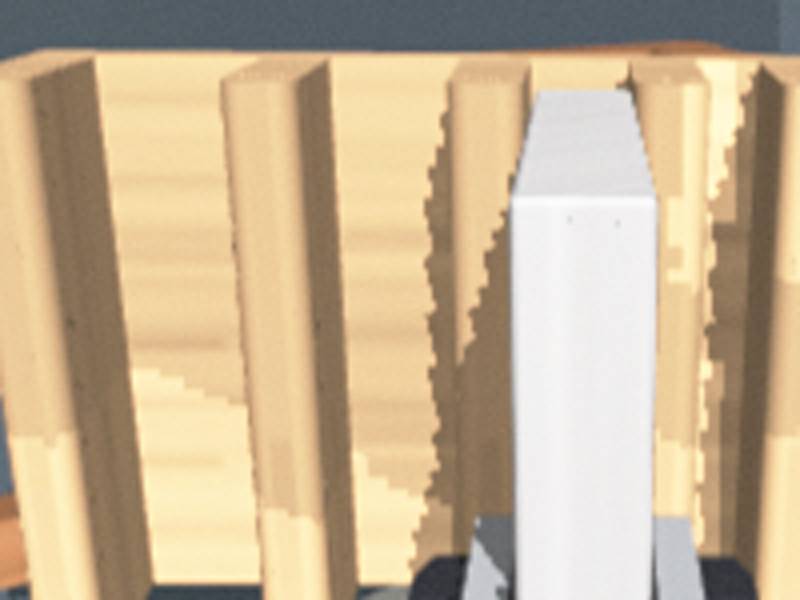

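The plate's lower edge (540–632, row 92) sits over slot 3, which spans about 526–633. It is roughly 1 mm upslope, so I'll shift −0.8 mm and insert.

```bash
python3 -m handwheel '[{"tx":-0.001,"ty":-0.0008,"tz":0,"ax":0.1,"ay":0,"az":0.1,"jaw":-1},{"tx":0,"ty":0,"tz":0.004,"ax":0,"ay":0,"az":0,"jaw":-1},{"tx":0,"ty":0,"tz":0.004,"ax":0,"ay":0,"az":0,"jaw":-1},{"tx":0,"ty":0,"tz":0.004,"ax":0,"ay":0,"az":0,"jaw":-1},{"tx":0,"ty":0,"tz":0.004,"ax":0,"ay":0,"az":0,"jaw":-1},{"tx":0,"ty":0,"tz":0.004,"ax":0,"ay":0,"az":0,"jaw":-1},{"tx":0,"ty":0,"tz":0.004,"ax":0,"ay":0,"az":0,"jaw":-1},{"tx":0,"ty":0,"tz":0,"ax":0,"ay":0,"az":0,"jaw":-1},{"tx":0,"ty":0,"tz":0,"ax":0,"ay":0,"az":0,"jaw":-1},{"tx":0,"ty":0,"tz":0,"ax":0,"ay":0,"az":0,"jaw":-1}]'
python3 rack.py .5842 -.244 .083 -3.3 .010
```

```text
time: 10.3
ee_pos: [0.5703, -0.2473, 0.1058]
tcp_rot: [149.9, 0.1, 86.8]
wrist_force: [0.9, -0.1, -2.1]
opening: 0.0133
grasp_force: 59.5
shift mm [-0.9  0.5 16.6] turn [0.08 0.06 0.13]
in slot mm [-0.5, -4.1, 26.5]
```

```bash
python3 -m handwheel '[{"tx":0,"ty":0,"tz":0.004,"ax":0,"ay":0,"az":0,"jaw":-1},{"tx":0,"ty":0,"tz":0.004,"ax":0,"ay":0,"az":0,"jaw":-1},{"tx":0,"ty":0,"tz":0.003,"ax":0,"ay":0,"az":0,"jaw":-1},{"tx":0,"ty":0,"tz":0.002,"ax":0,"ay":0,"az":0,"jaw":-1},{"tx":0,"ty":0,"tz":0.001,"ax":0,"ay":0,"az":0,"jaw":-1},{"tx":0,"ty":0,"tz":0.001,"ax":0,"ay":0,"az":0,"jaw":-1},{"tx":0,"ty":0,"tz":0,"ax":0,"ay":0,"az":0,"jaw":-1},{"tx":0,"ty":0,"tz":0,"ax":0,"ay":0,"az":0,"jaw":-1},{"tx":0,"ty":0,"tz":0,"ax":0,"ay":0,"az":0,"jaw":-1},{"tx":0,"ty":0,"tz":0,"ax":0,"ay":0,"az":0,"jaw":-1}]'
python3 rack.py .5842 -.244 .083 -3.3 .010
```

```text
time: 11.55
ee_pos: [0.5778, -0.2476, 0.0926]
tcp_rot: [149.9, 0.1, 86.8]
wrist_force: [0.0, -0.3, -3.0]
opening: 0.0132
grasp_force: 59.5
shift mm [-1.   0.6  1.4] turn [0.06 0.05 0.12]
in slot mm [-0.6, -4.0, 11.4]
```

Still no contact, so I'll advance in small steps until the floor is felt.

```bash
python3 -m handwheel '[{"tx":0,"ty":0,"tz":0.0005,"ax":0,"ay":0,"az":0,"jaw":-1},{"tx":0,"ty":0,"tz":0.0005,"ax":0,"ay":0,"az":0,"jaw":-1},{"tx":0,"ty":0,"tz":0.0005,"ax":0,"ay":0,"az":0,"jaw":-1},{"tx":0,"ty":0,"tz":0.0005,"ax":0,"ay":0,"az":0,"jaw":-1},{"tx":0,"ty":0,"tz":0,"ax":0,"ay":0,"az":0,"jaw":-1},{"tx":0,"ty":0,"tz":0,"ax":0,"ay":0,"az":0,"jaw":-1},{"tx":0,"ty":0,"tz":0,"ax":0,"ay":0,"az":0,"jaw":-1},{"tx":0,"ty":0,"tz":0,"ax":0,"ay":0,"az":0,"jaw":-1},{"tx":0,"ty":0,"tz":0,"ax":0,"ay":0,"az":0,"jaw":-1},{"tx":0,"ty":0,"tz":0,"ax":0,"ay":0,"az":0,"jaw":-1}]'
python3 rack.py .5842 -.244 .083 -3.3 .010
```

```text
time: 12.8
ee_pos: [0.5783, -0.2477, 0.0922]
tcp_rot: [149.9, 0.1, 86.8]
wrist_force: [-16.4, 4.3, 12.8]
opening: 0.0131
grasp_force: 62.7
shift mm [-1.   0.3  0.8] turn [0.07 0.06 0.11]
in slot mm [-0.3, -4.0, 10.8]
```

Floor contact is at about 19 N, and the depth is as expected. Release and retreat.

```bash
python3 -m handwheel '[{"tx":0,"ty":0,"tz":-0.0003,"ax":0,"ay":0,"az":0,"jaw":-0.6},{"tx":0,"ty":0,"tz":0,"ax":0,"ay":0,"az":0,"jaw":-0.3},{"tx":0,"ty":0,"tz":0,"ax":0,"ay":0,"az":0,"jaw":-0.1},{"tx":0,"ty":0,"tz":0,"ax":0,"ay":0,"az":0,"jaw":-0.1},{"tx":0,"ty":0,"tz":0,"ax":0,"ay":0,"az":0,"jaw":-0.1},{"tx":0,"ty":0,"tz":-0.01,"ax":0,"ay":0,"az":0,"jaw":-0.1},{"tx":0,"ty":0,"tz":-0.025,"ax":0,"ay":0,"az":0,"jaw":-0.1},{"tx":0,"ty":0,"tz":-0.03,"ax":0,"ay":0,"az":0,"jaw":-0.1},{"tx":0,"ty":0,"tz":-0.03,"ax":0,"ay":0,"az":0,"jaw":-0.1},{"tx":0,"ty":0,"tz":-0.03,"ax":0,"ay":0,"az":0,"jaw":-0.1}]'
python3 - <<'E'
from h import *
import pickle
c=cam('wrist'); pickle.dump(c,open('w5.pkl','wb')); s=cam('side')
a=cv2.resize(c['color'][:,:,::-1],(400,300)); b=cv2.resize(s['color'][125:200,235:335,::-1],(400,300),interpolation=cv2.INTER_CUBIC)
d=cv2.resize(c['color'][90:240,130:330,::-1],(800,600))[:300] 
cv2.imwrite('pics/w5.png',np.vstack([np.hstack([a,b]),d]))
E
```

```text
time: 14.05
ee_pos: [0.5154, -0.2439, 0.2009]
tcp_rot: [149.9, 0.1, 86.8]
wrist_force: [-0.2, 0.3, -0.1]
opening: 0.0382
grasp_force: 0.0
```

View pics/w5.png

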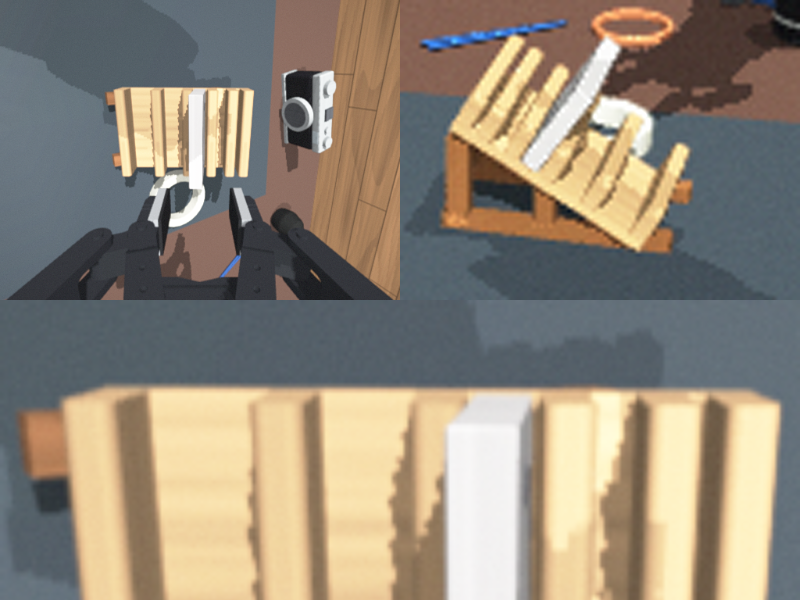

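The plate stands alone in slot 3 (third from the top), seated, leaning slightly downslope. The tape roll looks untouched. A quick lean check before handing in.

```bash
python3 - <<'E'
from h import *
import pickle
c=pickle.load(open('w5.pkl','rb')); m=R.from_euler('z',np.radians(-3.5)); k=np.cos(np.pi/6)
n=m.apply([-.5,0,k]);u=m.apply([k,0,.5]);w=m.apply([0,1,0]);s=np.array([.585,-.2442,.0832])
Q=lambda x,y:np.array([130+x/4-.4,90+y/4-.4])
for uv in [(447,425),(520,425)]:
    o,d=ray(c['K'],c['T'],Q(*uv)); p=o+d*((s+.04*n-o)@n)/(d@n); print('slope, along mm',1e3*((p-s)@u).round(4),1e3*((p-s)@w).round(4))
E
```

```text
slope, along mm -11.299999999999999 -7.9
slope, along mm 3.5 -7.9
```

```bash
python3 - <<'E'
from h import *
import pickle
c=pickle.load(open('w5.pkl','rb')); m=R.from_euler('z',np.radians(-3.5)); k=np.cos(np.pi/6)
n=m.apply([-.5,0,k]);u=m.apply([k,0,.5]);w=m.apply([0,1,0]);s=np.array([.585,-.2442,.0832])
for x in (447,520):
    o,d=ray(c['K'],c['T'],np.array([130+x/4-.4,90+125/4-.4])); p=o+d*((s+.04*n-o)@n)/(d@n); print('slope, along mm',(1e3*((p-s)@u)).round(1),(1e3*((p-s)@w)).round(1))
from workcell import workorder
print(workorder.job_done())
E
```

```text
slope, along mm -10.7 51.8
slope, along mm 2.9 51.8
the job is handed in; nothing more can be done
None
```

The single bay's plate measured as the 14 mm one. It is released in slot 3, seated on the slot floor, about centred and leaning slightly downslope within tolerance. The job is handed in at about 14 s; no verdict came back, and I did not re-image the caddy afterwards.

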